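# Park the specimen carrier and hold the chamber lid open

## Task

First slide the round blue specimen carrier over the bench, without lifting it, until it stands wholly inside the yellow ring, while the chamber's lid is still shut. Then raise the lid of the black specimen chamber by its knob and hold it open at 50 degrees from shut (give or take about 5), so that a colleague can load the chamber: the lid falls shut if let go, so finish while still holding it there. Leave the other things on the bench where they are.

Things in the scene. Friction and masses are not known exactly. Their poses are not given: they have to be found in the camera images.
- carrier: loose round blue specimen carrier: disc 90 mm across and 20 mm high with three black specimen mounts (29 mm across, brass squares on top) standing 8 mm above it, 28 mm high in all, 0.3 to 0.55 kg. Origin at the centre of its underside, z up. It slides on the bench and stops at once when the push stops
- ring_yellow: flat yellow ring painted on the bench, 120 mm outside and 100 mm inside diameter with a grey middle, too thin to feel. Origin at its centre. The carrier belongs inside it, centre near centre. An identical ring in red lies near it and is not the one
- chamber: black specimen chamber fixed to the bench: open-topped box, 200 mm (its x) by 240 mm (its y) and 100 mm high, with a orange lid. Origin at the centre of its underside; its -x side is the front (towards the robot), it may be turned by up to 0.2 rad
- lid (a joint): angle of the orange lid in rad: 0 shut, growing as the front edge rises, 50 degrees = 0.873; stop at 1.35. The lid is a plate 200 x 240 x 8 mm of 0.4 to 0.65 kg, hinged along the chamber's far (+x) top edge, and falls shut from any angle when let go
- lid_handle (a point): grip point of the lid's black knob, at the centre of its round head: head 28 mm across and 16 mm thick on a stem 12 mm across, 35 mm above the lid's face, in the middle of its width and 30 mm behind the front edge; turns with the lid. With the lid shut it is 143 mm above the bench. Seen from the hinge line it lies 170 mm towards the front and 43 mm up when shut
- lid_hinge (a point): middle of the lid's hinge line, on the top far edge of the chamber (100 mm above the bench); the hinge runs along the chamber's y axis
- wash_bottle: bystander, not to be moved: white squeeze bottle with a red cap, 60 mm across, 160 mm tall. Origin at the centre of its underside
- jar: bystander, not to be moved: amber jar with a black cap, 64 mm across, 70 mm tall. Origin at the centre of its underside
- mount: bystander, not to be moved: single small black specimen mount, 30 mm across, 20 mm tall. Origin at the centre of its underside
- brush: bystander, not to be moved: brush lying on the bench. Origin at its grip, lying along its x axis
- slide_box: bystander, not to be moved: flat green slide box, 60 x 100 x 35 mm. Origin at the centre of its underside
- beaker: bystander, not to be moved: clear plastic beaker, 70 mm across, 90 mm tall. Origin at the centre of its underside
- parts_tray: bystander, not to be moved: small open blue tray, 100 x 140 x 30 mm. Origin at the centre of its underside
Not all that is in view belongs to the job. There is more than one size of the carrier; the job needs the largest.

How it is judged:
On the way:
1. the carrier stands still inside the yellow ring, not touched by the fingers, while the lid is shut (horizontal distance between carrier and ring_yellow below 0.018 m and height (world z) of carrier below 0.006 m and angle between carrier's own z axis and vertical below 0.1 rad and linear speed of carrier below 0.02 m/s and contact force between the fingers and carrier below 0.1 N and value of joint lid below 0.08 rad), for 0.2 s.
At the end, for the whole second after the job is handed in: the carrier stands flat and still with its centre within 18 mm of the yellow ring's centre, and the fingers are holding the lid still between 44 and 56 degrees (0.768 to 0.977 rad) (horizontal distance between carrier and ring_yellow below 0.018 m and height (world z) of carrier below 0.006 m and angle between carrier's own z axis and vertical below 0.1 rad and linear speed of carrier below 0.02 m/s and value of joint lid between 0.768 and 0.977 rad and not (velocity of joint lid above 0.1 rad/s) and not (velocity of joint lid below -0.1 rad/s) and contact force between the fingers and chamber above 0.4 N); the arm keeps its last pose, push and grip.
It fails at once if the carrier is lifted or tipped (height (world z) of carrier above 0.012 m or angle between carrier's own z axis and vertical above 0.25 rad).
It fails at once if a bystander is moved by more than 25 mm (distance of any of wash_bottle, jar, mount, brush, slide_box, beaker, parts_tray from where it was at the start of the episode above 0.025 m).
It also fails if it takes over 53 s, if anything falls off the work surface, if the arm or the gripper's body presses on something with over 40 N, if the wrist force passes 120 N, or if a joint passes its speed limit or range.

## Robot

A 6-joint arm with a two-finger parallel gripper is mounted at the origin on the work surface. World frame = base frame: x ahead of the robot, y to its left, z up, the work surface at z = 0. Lengths are in m, angles in rad, forces in N, time in s.
With the tool pointing down it reaches from about 0.25 to 0.725 m from the base axis. Payload 4 kg.
Tool frame: the origin (TCP) lies midway between the tips of the shut fingers; the grasp point (between the pads) lies grip_point_offset behind it (grip_point_offset is the distance from the TCP to the grasp point, in m); z points along the fingers, y is the line along which they close (so a half turn about z gives the same grasp; the last joint's range is limited). The gripper opens to 85 mm and grips with 20 to 120 N. Pads are 22 mm wide; open, the fingers measure 114 mm over their backs; the gripper's body (76 mm by 85 mm) begins 54 mm behind the grasp point. The pads swing forward as they close: fully open they stand 13 mm farther back than shut.
Start: joints at [0, 0.241, 0.005, 1.335, 0, 1.571], TCP at [0.5, -0, 0.231] pointing down, gripper open.
Joint ranges: [-2.72, 2.72], [-1.05, 1.87], [-1.09, 1.28], [-1.99, 2.15], [-1.42, 1.44], [-3.14, 3.14]. Speed limits (rad/s): [2.79, 2.79, 3.14, 3.14, 3.14, 3.14].

## Interface

Orientations are given as a unit quaternion [x, y, z, w].
In Python, from workcell import * gives the robot as it stands. The module is installed in compiled form; this text tells all that it offers.
- The arm moves only by the tool arm_command, never from a script. Its arguments are lists of equal length, an entry for each row: "slide": the shift along the tool's x, y, z in cm, a list of three; "spin": the turn about the tool's z in degrees. A call has exactly 5 rows; each row is the pose to reach, as a shift and turn from the pose commanded when the call began, along the tool's axes at that moment; what a row does not reach only later rows make up. A row lasts 1/8 s, in which the tool goes at most 62.5 mm and 10.7 degrees, less where a joint would pass 70% of its speed; a pose out of reach is approached as far as the arm can. A call with a gripper value outside its range is refused whole. "jaw" is the finger opening in cm, from 0 to 8.54, set as the call begins (left out, the last holds). The fingers move at their own pace and stop on an object; the grip force is fixed at half the most. Time passes only in rows, so rows that repeat a pose let the fingers close, or fill a call up. It gives the time, the measured TCP pose, the force, the opening and the grip force at its end, in the units of the state.
- get_obs(): the state, without advancing time (a new reading comes with each control period).
- camera(name): name is "scene" or "side" or "wrist"; returns a dict with "pixels" (384x512x3 uint8, red, green, blue), "range_z" (384x512 float32, m along the optical axis (not along the pixel's ray), 0 where there is no reading), "intrinsics" (3x3 intrinsics, pixels), "rvec" (rotation vector, rad) and "tvec" (3), from world to camera coordinates, as OpenCV has them. Camera axes: x right, y down, z forward; pixel columns grow to the right and rows downward; lengths in m; the calibration is good to about 2 mm. A picture is of the moment at which its call begins.
- job_done(): hands the job in; it is judged then, once.
Trained networks look in a picture, given as the dict that the camera call returned (one of the last four; its "shot" number tells which), for a name from the list of things; names that differ only in an ending like _2 or _b are one class to them, and where a whole thing is asked for, a point or a joint stands for the part that bears it (a point fixed in the world has none). Each returns a list of dicts, best first, with "confidence" (0 to 1); they miss things now and then, are a little off and sometimes report something else, mostly with a low value. They report only what shows in the picture. A call takes as long as a camera call. They do not tell look-alikes from the thing itself.
- recognise(picture, thing): "centre" ([column, row] in pixels, amid what is visible of it).
- landmark_of(picture, thing): "centre" ([column, row] in pixels: a listed point, or the origin of a listed thing).
The state is a dict: "clock": time; "joint_pos": joint angles; "joint_vel": joint speeds; "tau": joint torques, N m; "eef_pos": TCP position; "tool_rot": TCP orientation; "ft_force": force on the tool from outside, world axes, zero at the start; "ft_torque": the same for the moment, N m; "grip_width": finger opening in m; "grasp_force": force on a finger pad.
Only numpy, scipy, OpenCV 4.12 (cv2) and the standard library are available. Lean on these libraries where they do the work, as an engineer would, in place of code of your own. Each camera call takes 0.05 s, during which the arm holds its last target. There are 200 camera calls.

## Working session

There is one attempt and no reset: what is moved stays moved. The work goes in short steps, Python scripts to look and compute and a tool call to move; the robot and the scene stay as the last step left them, time stands still between calls to the robot, and variables do not carry over. Pictures are saved under pics/ and viewed, at most 10 in all, crops included, and the job is handed in when it is done.

Besides the shell and the picture viewer there is one more tool, called by a JSON object that holds its "method" and its "body". arm_command: Moves the arm, as the interface text tells. Its arguments: {"type":"object","properties":{"slide":{"type":"array","items":{"type":"array","items":{"type":"number"}}},"spin":{"type":"array","items":{"type":"number"}},"jaw":{"type":"number"}},"required":["slide","spin"]}

```bash
mkdir -p pics
cat > h.py <<'E'
from workcell import *
import numpy as np, cv2
def world(p,uv,z=None):
    K=p["intrinsics"];R=cv2.Rodrigues(np.array(p["rvec"],float))[0];t=np.array(p["tvec"],float).ravel()
    r=np.linalg.inv(K)@[uv[0],uv[1],1]; C=-R.T@t; d=R.T@r
    if z is None:
        D=p["range_z"][int(round(uv[1])),int(round(uv[0]))]; return C+d*D
    return C+d*(z-C[2])/d[2]
def save(p,n): cv2.imwrite("pics/"+n,p["pixels"][:,:,::-1])
E
python3 - <<'E'
from h import *
a=camera("scene");b=camera("side")
cv2.imwrite("pics/a.png",np.vstack([a["pixels"],b["pixels"]])[:,:,::-1][:, :][:768]) if 0 else None
save(a,"scene.png");save(b,"side.png")
for n,p in (("scene",a),("side",b)):
  for t,z in (("carrier",0),("ring_yellow",0),("lid_handle",.143),("lid_hinge",.1),("chamber",0),("wash_bottle",0),("jar",0),("mount",0),("brush",0),("slide_box",0),("beaker",0),("parts_tray",0)):
    for q in landmark_of(p,t)[:4]: print(n,t,np.round(q["centre"]),round(q["confidence"],2),np.round(world(p,q["centre"],z),3))
o=get_obs();print(o)
E
```

```text
scene carrier [246. 213.] 0.8 [ 0.543 -0.014  0.   ]
scene carrier [170. 204.] 0.47 [ 0.38  -0.247  0.   ]
scene ring_yellow [193. 258.] 0.81 [ 0.623 -0.251  0.   ]
scene lid_handle [306. 156.] 0.6 [0.507 0.245 0.143]
scene lid_hinge [194. 257.] 0.57 [ 0.676 -0.254  0.1  ]
scene lid_hinge [332. 195.] 0.56 [0.668 0.259 0.1  ]
scene chamber [314. 194.] 0.8 [0.58  0.255 0.   ]
scene wash_bottle [282. 261.] 0.74 [0.768 0.01  0.   ]
scene wash_bottle [190. 257.] 0.71 [ 0.619 -0.257  0.   ]
scene jar [134. 254.] 0.57 [ 0.521 -0.423  0.   ]
scene mount [272. 164.] 0.64 [0.382 0.185 0.   ]
scene brush [121. 221.] 0.64 [ 0.372 -0.429  0.   ]
scene slide_box [231. 283.] 0.7 [ 0.764 -0.173  0.   ]
scene beaker [354. 178.] 0.89 [0.586 0.434 0.   ]
scene beaker [194. 261.] 0.53 [ 0.637 -0.251  0.   ]
scene beaker [133. 252.] 0.38 [ 0.515 -0.426  0.   ]
scene parts_tray [331. 146.] 0.74 [0.404 0.45  0.   ]
scene parts_tray [133. 259.] 0.62 [ 0.54  -0.431  0.   ]
side carrier [266. 283.] 0.92 [ 0.391 -0.248 -0.   ]
side carrier [267. 246.] 0.66 [ 0.494 -0.136 -0.   ]
side carrier [249. 220.] 0.51 [
[... 803 characters left out ...]
1.3, 'joint_pos': array([-3.06734865e-05,  2.40628226e-01,  4.98941217e-03,  1.33517863e+00,
       -2.00449204e-05,  1.57078235e+00]), 'joint_vel': array([ 0.00112787, -0.0006918 , -0.00019179, -0.00026811, -0.00116141,
       -0.00079064]), 'tau': array([ 6.24080767e-04, -3.72213793e+01,  2.52691430e+01,  1.22876256e-03,
        2.81848725e-05, -7.20649695e-06]), 'eef_pos': array([ 5.00002680e-01, -2.14204588e-05,  2.31288301e-01]), 'tool_rot': array([ 7.07112686e-01,  7.07100876e-01, -1.45543751e-05, -3.80809325e-07]), 'ft_force': array([0.2475921 , 0.10748138, 0.01636626]), 'ft_torque': array([-0.01902234, -0.03452417,  0.00813787]), 'grasp_force': 0.0, 'grip_width': 0.08533635703662218}
```

View pics/scene.png

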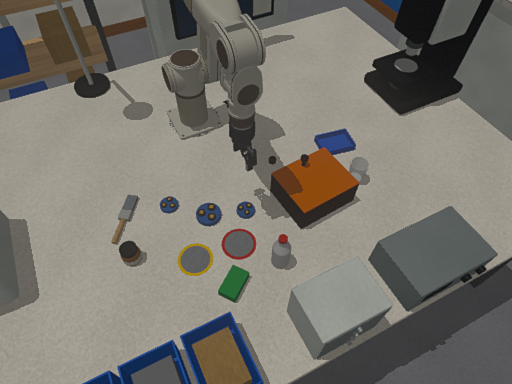

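View pics/side.png

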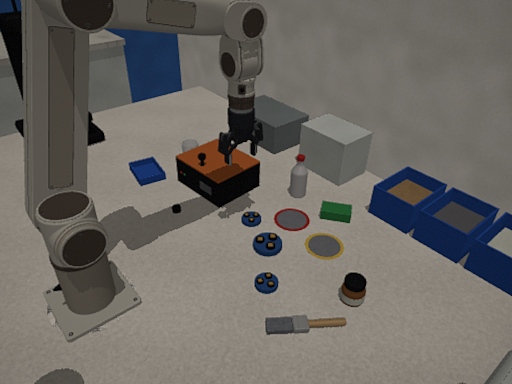

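The scene picture shows three blue carriers: a small one at (169,204), the large one at (208,213) and a small one at (246,209). The yellow ring is at (195,259), with the red decoy at (239,243). In the side picture the large carrier is at (267,243) and the yellow ring at (324,245). I choose the large middle carrier, then measure it and check it in a crop.

```bash
cat > m.py <<'E'
from h import *
def blobs(p):
    hsv=cv2.cvtColor(p["pixels"],cv2.COLOR_RGB2HSV); out={}
    for n,lo,hi in (("blue",(100,110,40),(125,255,255)),("yellow",(20,120,100),(32,255,255)),("orange",(5,150,100),(19,255,255))):
        m=cv2.inRange(hsv,lo,hi); out[n]=[]
        for c in cv2.findContours(m,cv2.RETR_EXTERNAL,cv2.CHAIN_APPROX_NONE)[0]:
            if cv2.contourArea(c)>80: out[n].append(c[:,0,:].astype(float))
    return out
def circ(p,c,z):
    w=np.array([world(p,u,z)[:2] for u in cv2.convexHull(c.astype(np.float32))[:,0]])
    (x,y),r=cv2.minEnclosingCircle(w.astype(np.float32)); return round(x,4),round(y,4),round(2*r,3)
E
python3 - <<'E'
from m import *
for n in("scene","side"):
    p=camera(n);B=blobs(p)
    for k,z in (("blue",.015),("yellow",0)):
        for c in B[k]:
            if len(c)<400:
                r=circ(p,c,z)
                if abs(r[1])<.35 and .2<r[0]<.8: print(n,k,c.mean(0).round(),r)
    for c in B["orange"]:
        if cv2.contourArea(c)>1000:
            q=cv2.approxPolyDP(cv2.convexHull(c.astype(np.float32)),6,True)[:,0]
            print(n,"lid",[(u.tolist(),world(p,u,.108)[:2].round(3).tolist()) for u in q])
    if n=="side": cv2.imwrite("pics/crop.png",cv2.resize(p["pixels"][140:310,160:370,::-1],None,fx=3.5,fy=3.5,interpolation=2))
E
```

```text
scene blue [207. 213.] (0.4913, -0.139, 0.089)
scene blue [245. 209.] (0.5366, -0.0128, 0.066)
scene blue [168. 204.] (0.3902, -0.252, 0.064)
scene yellow [195. 259.] (0.631, -0.2462, 0.119)Traceback (most recent call last):
  File "<stdin>", line 10, in <module>
cv2.error: OpenCV(4.12.0) /io/opencv/modules/imgproc/src/shapedescr.cpp:315: error: (-215:Assertion failed) npoints >= 0 && (depth == CV_32F || depth == CV_32S) in function 'contourArea'
```

Run:
```python
from m import *
for n in("scene","side"):
    p=camera(n);B=blobs(p)
    for k,z in (("blue",.015),("yellow",0)):
        for c in B[k]:
            if len(c)<400:
                r=circ(p,c,z)
                if abs(r[1])<.35 and .2<r[0]<.8: print(n,k,c.mean(0).round(),r)
    for c in B["orange"]:
        c=c.astype(np.float32)
        if cv2.contourArea(c)>1000:
            q=cv2.approxPolyDP(cv2.convexHull(c),6,True)[:,0]
            print(n,"lid",[(u.tolist(),world(p,u,.108)[:2].round(3).tolist()) for u in q])
    if n=="side": cv2.imwrite("pics/crop.png",cv2.resize(p["pixels"][140:310,160:370,::-1],None,fx=3.5,fy=3.5,interpolation=2))
```

```text
scene blue [207. 213.] (0.4917, -0.1397, 0.089)
scene blue [245. 209.] (0.5366, -0.0128, 0.066)
scene blue [169. 204.] (0.3902, -0.252, 0.064)
scene yellow [195. 259.] (0.6313, -0.246, 0.119)
scene lid [([325.0, 148.0], [0.479, 0.351]), ([358.0, 183.0], [0.67, 0.363]), ([304.0, 212.0], [0.689, 0.131]), ([289.0, 195.0], [0.607, 0.122]), ([286.0, 166.0], [0.49, 0.176])]
side blue [266. 282.] (0.3821, -0.256, 0.073)
side blue [266. 243.] (0.4883, -0.1408, 0.102)
side blue [251. 219.] (0.528, -0.0183, 0.076)
side yellow [324. 246.] (0.6325, -0.2447, 0.118)
```

View pics/crop.png

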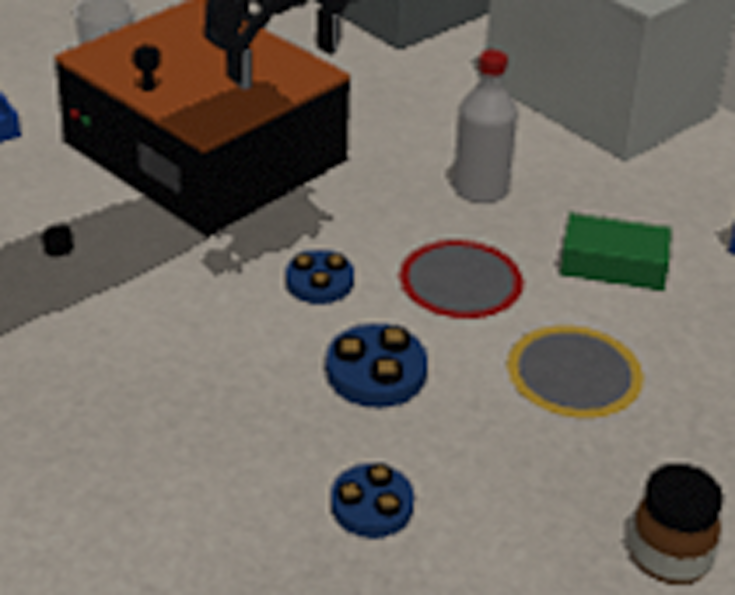

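The crop confirms that the large carrier (89 mm, bigger than its neighbours) is at (0.491,-0.140) and that the yellow ring (119 mm) is at (0.632,-0.246). I'll push it 176 mm along -37° with two spread fingers.

{"method": "arm_command", "body": {"slide": [[-1.8,-1.4,3.4],[-3.6,-2.9,6.8],[-5.4,-4.3,10.2],[-7.3,-5.8,13.6],[-9.1,-7.2,17.0]], "spin": [-10.6,-21.2,-31.8,-42.4,-53], "jaw": 5}}

```text
clock: 2.08
eef_pos: [0.4277, -0.0916, 0.0605]
tool_rot: [0.314, 0.949, 0.0, 0.0]
ft_force: [0.5, -0.6, -0.3]
grip_width: 0.0498
grasp_force: 0.0
```

{"method": "arm_command", "body": {"slide": [[0,0,0],[0,0,1.5],[0,0,3],[0,0,4.5],[0,0,5.4]], "spin": [0,0,0,0,0]}}

```text
clock: 2.7
eef_pos: [0.4296, -0.0907, 0.0079]
tool_rot: [0.318, 0.948, 0.0, 0.001]
ft_force: [0.3, -0.3, 0.1]
grip_width: 0.05
grasp_force: 0.0
```

{"method": "arm_command", "body": {"slide": [[-1.7,0,0],[-3.4,0,0],[-5.1,0,0],[-6.8,0,0],[-8.5,0,0]], "spin": [0,0,0,0,0]}}

```text
clock: 3.32
eef_pos: [0.4949, -0.1407, 0.0077]
tool_rot: [0.318, 0.948, 0.001, -0.002]
ft_force: [-5.1, 3.7, 5.1]
grip_width: 0.0501
grasp_force: 3.0
```

{"method": "arm_command", "body": {"slide": [[-1.7,0,0],[-3.4,0,0],[-5.1,0,0],[-6.8,0,0],[-8.5,0,0]], "spin": [0,0,0,0,0]}}

```text
clock: 3.95
eef_pos: [0.563, -0.1918, 0.0078]
tool_rot: [0.318, 0.948, 0.001, -0.002]
ft_force: [-4.1, 3.1, 3.3]
grip_width: 0.0495
grasp_force: 2.8
```

```bash
cat > chk.py <<'E'
from m import *
import sys
for n in("scene","side"):
    p=camera(n);B=blobs(p); save(p,f"{sys.argv[1]}_{n}.png")
    for k,z in (("blue",.015),("yellow",0)):
        for c in B[k]:
            if len(c)<400:
                r=circ(p,c,z)
                if abs(r[1])<.35 and .2<r[0]<.8: print(n,k,c.mean(0).round(),r)
o=get_obs();print(o["eef_pos"],o["ft_force"])
E
python3 chk.py p1
```

```text
scene blue [198. 246.] (0.601, -0.2212, 0.091)
scene blue [169. 204.] (0.3914, -0.2522, 0.066)
scene yellow [194. 265.] (0.6317, -0.246, 0.118)
side blue [266. 283.] (0.3813, -0.2556, 0.073)
side blue [314. 243.] (0.5994, -0.2252, 0.103)
side blue [251. 219.] (0.528, -0.0183, 0.076)
[ 0.56538133 -0.1936105   0.00799115] [-0.07006138  0.63195446  0.29192234]
```

{"method": "arm_command", "body": {"slide": [[-1.2,0,0],[-2.4,0,0],[-3.7,0,0],[-3.7,0,0],[-3.7,0,0]], "spin": [0,0,0,0,0]}}

```text
clock: 4.68
eef_pos: [0.5937, -0.2155, 0.0076]
tool_rot: [0.317, 0.948, -0.0, 0.001]
ft_force: [0.7, 0.2, 0.1]
grip_width: 0.0503
grasp_force: 0.2
```

{"method": "arm_command", "body": {"slide": [[1.2,0,0],[3,0,0],[5,0,-2],[6,0,-7],[6,0,-13]], "spin": [0,0,0,0,0]}}

```text
clock: 5.3
eef_pos: [0.5427, -0.1781, 0.1373]
tool_rot: [0.317, 0.948, -0.0, -0.002]
ft_force: [1.0, -1.0, 0.5]
grip_width: 0.05
grasp_force: 0.0
```

```bash
python3 chk.py p2
python3 - <<'E'
from m import *
for n in ("scene","side"):
    p=camera(n)
    for t,z in (("lid_handle",.143),("lid_hinge",.1)):
        for q in landmark_of(p,t)[:2]: print(n,t,np.round(q["centre"],1),round(q["confidence"],2),np.round(world(p,q["centre"],z),3))
    for c in blobs(p)["orange"]:
        c=c.astype(np.float32)
        if cv2.contourArea(c)>800:
            q=cv2.approxPolyDP(cv2.convexHull(c),4,True)[:,0]
            print(n,"lid",[(u.tolist(),world(p,u,.108)[:2].round(3).tolist()) for u in q])
E
```

```text
scene blue [195. 256.] (0.6317, -0.2448, 0.089)
scene blue [168. 204.] (0.3904, -0.2531, 0.066)
scene yellow [195. 259.] (0.6309, -0.2453, 0.12)
side blue [266. 282.] (0.3821, -0.256, 0.073)
side blue [324. 243.] (0.6266, -0.2461, 0.104)
side blue [251. 219.] (0.5267, -0.0173, 0.075)
side yellow [324. 250.] (0.6325, -0.2447, 0.118)
[ 0.54928186 -0.18039892  0.14525041] [ 1.09119365 -1.15778275  0.37931473]
scene lid_handle [304. 156.] 0.7 [0.503 0.24  0.143]
scene lid_handle [231.6 282.7] 0.39 [ 0.819 -0.191  0.143]
scene lid_hinge [332.5 196. ] 0.75 [0.673 0.257 0.1  ]
scene lid [([325.0, 148.0], [0.479, 0.351]), ([358.0, 183.0], [0.67, 0.363]), ([304.0, 212.0], [0.689, 0.131]), ([272.0, 173.0], [0.496, 0.116])]
side lid_handle [201.2 155.4] 0.56 [0.513 0.241 0.143]
side lid_hinge [238.4 150.3] 0.7 [0.685 0.25  0.1  ]
side lid [([176.0, 156.0], [0.471, 0.346]), ([217.0, 139.0], [0.666, 0.363]), ([258.0, 162.0], [0.679, 0.128]), ([218.0, 182.0], [0.491, 0.111])]
```

View pics/p2_scene.png

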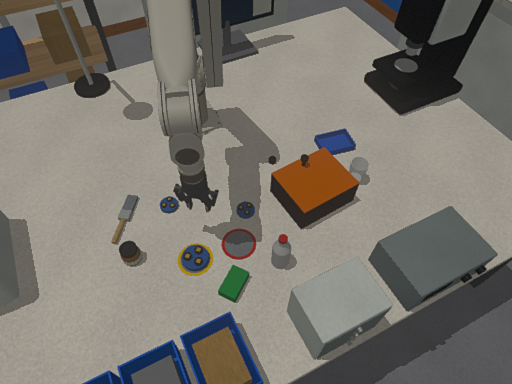

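The scene picture shows the blue carrier centred in the yellow ring at (195,258), within about 2 mm, and the lid is shut. Next I'll move over the knob at about (0.510,0.236), with the chamber turned by about 0.07 rad.

{"method": "arm_command", "body": {"slide": [[2.8,3.1,-3],[5.6,6.2,-6],[8.4,9.3,-9],[11.2,12.4,-11.5],[14.1,15.4,-11.5]], "spin": [0,0,0,0,0], "jaw": 6}}

```text
clock: 6.32
eef_pos: [0.5261, 0.0297, 0.2532]
tool_rot: [0.317, 0.948, 0.0, 0.001]
ft_force: [0.1, 0.3, -0.1]
grip_width: 0.0602
grasp_force: 0.0
```

{"method": "arm_command", "body": {"slide": [[2.8,3.1,0],[5.6,6.2,0],[8.4,9.3,0],[11.2,12.4,0],[14.1,15.4,0]], "spin": [-8.2,-16.4,-24.6,-32.8,-41]}}

```text
clock: 6.95
eef_pos: [0.5048, 0.2373, 0.2504]
tool_rot: [-0.037, 0.999, -0.001, -0.001]
ft_force: [-0.1, 0.3, -0.2]
grip_width: 0.0601
grasp_force: 0.0
```

Run:
```python
from m import *
import workcell
print([n for n in dir(workcell) if not n.startswith('_')][:40], globals().get("grip_point_offset"))
o=get_obs();print(o["eef_pos"],o["joint_pos"],o["tool_rot"])
p=camera("wrist"); save(p,"w1.png")
for t,z in (("lid_handle",.143),("lid_hinge",.1)):
    for q in landmark_of(p,t)[:2]: print(t,np.round(q["centre"],1),round(q["confidence"],2),np.round(world(p,q["centre"],z),3), world(p,q["centre"]))
for c in blobs(p)["orange"]:
    c=c.astype(np.float32)
    if cv2.contourArea(c)>800:
        q=cv2.approxPolyDP(cv2.convexHull(c),6,True)[:,0]
        print("lid",[(u.tolist(),world(p,u,.108)[:2].round(3).tolist()) for u in q])
```

```text
['Unreachable', 'camera', 'get_obs', 'grip_point_offset', 'job_done', 'landmark_of', 'recognise'] 0.0187
[0.50477672 0.23727359 0.25042244] [ 4.39471470e-01  3.53071335e-01  2.09069495e-01  1.43002651e+00
 -1.18147007e-04  3.65064299e-01] [-3.71950507e-02  9.99306716e-01 -6.87037164e-04 -1.46388824e-03]
lid_handle [256.8 202.4] 0.7 [0.514 0.237 0.143] [0.5107259  0.23646965 0.15268823]
lid_hinge [257.9 337.7] 0.84 [0.684 0.25  0.1  ] [0.67682603 0.24944359 0.10762896]
lid [([393.0, 152.0], [0.472, 0.351]), ([378.0, 287.0], [0.606, 0.363]), ([338.0, 338.0], [0.671, 0.333]), ([180.0, 340.0], [0.686, 0.168]), ([140.0, 294.0], [0.632, 0.128]), ([121.0, 155.0], [0.492, 0.117])]
```

View pics/w1.png

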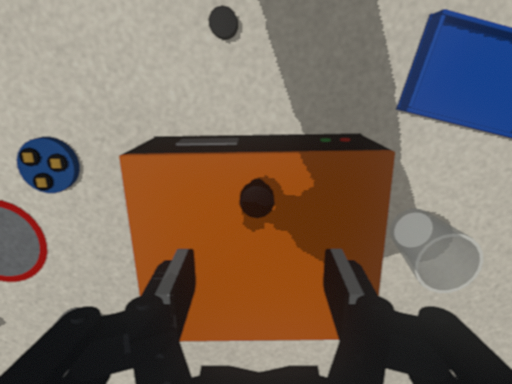

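The wrist picture shows the knob at (257,199), which gives (0.512,0.237). That agrees with being 30 mm behind the front edge. I'll descend and grip it.

{"method": "arm_command", "body": {"slide": [[-0.7,-0.1,3],[-0.7,-0.1,6],[-0.7,-0.1,9],[-0.7,-0.1,11.5],[-0.7,-0.1,12.8]], "spin": [0,0,0,0,0]}}

```text
clock: 7.72
eef_pos: [0.5115, 0.2339, 0.1219]
tool_rot: [-0.034, 0.999, -0.001, -0.002]
ft_force: [-0.4, 0.3, -1.1]
grip_width: 0.0602
grasp_force: 0.0
```

{"method": "arm_command", "body": {"slide": [[0,0,0],[0,0,0],[0,0,0],[0,0,0],[0,0,0]], "spin": [0,0,0,0,0], "jaw": 1.5}}

```text
clock: 8.35
eef_pos: [0.5132, 0.2358, 0.1253]
tool_rot: [-0.035, 0.999, 0.0, 0.001]
ft_force: [-0.9, -0.8, 4.1]
grip_width: 0.026
grasp_force: 59.5
```

{"method": "arm_command", "body": {"slide": [[-0.44,0,-1.47],[-1.0,0,-2.89],[-1.69,0,-4.25],[-2.5,0,-5.55],[-3.41,0,-6.78]], "spin": [0,0,0,0,0]}}

```text
clock: 8.98
eef_pos: [0.5452, 0.2386, 0.1908]
tool_rot: [-0.035, 0.999, 0.0, -0.002]
ft_force: [0.4, 1.2, -5.8]
grip_width: 0.0255
grasp_force: 59.3
```

```bash
cat > lid.py <<'E'
from m import *
import sys
o=get_obs();print(o["eef_pos"].round(4),o["ft_force"].round(1),o["grip_width"],o["grasp_force"])
for n in ("side","scene"):
    p=camera(n); save(p,f"{sys.argv[1]}_{n}.png")
    c=max(blobs(p)["orange"],key=len)
    m=np.zeros((384,512),np.uint8); cv2.fillPoly(m,[c.astype(np.int32)],1)
    h=cv2.cvtColor(p["pixels"],cv2.COLOR_RGB2HSV); m&=cv2.inRange(h,(4,150,60),(19,255,255))//255
    m=cv2.erode(m,np.ones((3,3)))
    P=np.array([world(p,(u,v)) for v,u in np.argwhere(m) if p["range_z"][v,u]>0])
    q=P
    for _ in range(3):
        ce=q.mean(0); nrm=np.linalg.svd(q-ce)[2][2]; q=P[abs((P-ce)@nrm)<.006]
    print(n,len(P),len(q),"angle",np.degrees(np.arccos(abs(nrm[2]))).round(1))
E
python3 lid.py l1
```

```text
[0.5452 0.2386 0.1908] [ 0.4  1.2 -5.8] 0.025495485651359895 59.316879275756946
side 361 361 angle 23.8
scene 1917 1896 angle 24.7
```

The lid is following, at about 24.5°, so I'll continue along the arc.

{"method": "arm_command", "body": {"slide": [[-1.02,0,-1.14],[-2.13,0,-2.19],[-3.33,0,-3.14],[-4.61,0,-3.98],[-5.96,0,-4.7]], "spin": [0,0,0,0,0]}}

```text
clock: 9.7
eef_pos: [0.6041, 0.2438, 0.2387]
tool_rot: [-0.036, 0.999, 0.001, -0.002]
ft_force: [-3.7, 4.5, -0.6]
grip_width: 0.0257
grasp_force: 61.4
```

{"method": "arm_command", "body": {"slide": [[0,0,0],[0,0,0],[0,0,0],[0,0,0],[0,0,0]], "spin": [0,0,0,0,0]}}

```text
clock: 10.32
eef_pos: [0.6042, 0.2438, 0.2387]
tool_rot: [-0.036, 0.999, 0.001, -0.001]
ft_force: [-4.1, 3.9, 1.3]
grip_width: 0.0256
grasp_force: 61.7
```

```bash
python3 lid.py l2; python3 chk.py p3
```

```text
[0.6042 0.2438 0.2387] [-4.1  3.9  1.3] 0.02556285827337398 61.68060978729045
scene blue [195. 256.] (0.632, -0.2453, 0.09)
scene blue [245. 209.] (0.5356, -0.0117, 0.064)
scene blue [168. 204.] (0.3902, -0.252, 0.064)
scene yellow [195. 259.] (0.6311, -0.2454, 0.119)
side blue [266. 282.] (0.3821, -0.256, 0.073)
side blue [324. 243.] (0.6266, -0.2461, 0.104)
side blue [251. 219.] (0.528, -0.0183, 0.076)
side yellow [324. 250.] (0.6325, -0.2447, 0.118)
[0.6041835  0.24377382 0.23868897] [-4.81836761  4.63632714  1.46620702]Traceback (most recent call last):
  File "lid.py", line 6, in <module>
    c=max(blobs(p)["orange"],key=len)
ValueError: max() iterable argument is empty
```

View pics/l2_side.png

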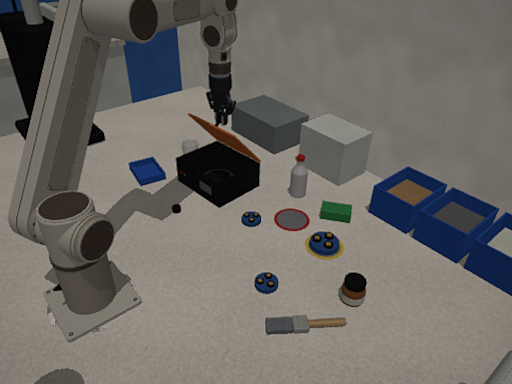

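The side picture shows the lid raised and held at (225,140), and the carrier inside the yellow ring at (324,244). I'll measure the angle from the scene camera.

```bash
sed -i 's/("side","scene")/("scene",)/' lid.py; python3 lid.py l3
```

```text
[0.6042 0.2438 0.2387] [-4.8  4.6  1.5] 0.025635087553405086 61.679347443860024
scene 1619 1609 angle 48.8
```

The lid is held still at 48.8° and the carrier is in the ring.

```bash
python3 -c "
from workcell import *
print(job_done())"
```

```text
the job is handed in; nothing more can be done
None
```

The carrier was slid to about 2 mm from the yellow ring's centre with the lid still shut, the lid was held by its knob at a measured 48.8°, and the job is handed in; no verdict was returned.

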